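# Shim the rocking wax scale

### The job

The wax scale rocks because its front right foot has lost its rubber. With the fingers, push the orange wedge along the worktop, thin end first, under that short foot until it sits tight against the foot and the scale no longer rocks, without jacking the scale out of level or shoving it away. Only push the wedge, never pick it up, and leave the candles and everything else where they stand.

Things in the scene. Friction and masses are not known exactly. Their poses are not given: they have to be found in the camera images.
- scale: white bench scale, 220 (its x) x 240 (y) mm, 66 mm tall, steel pan on top, 2 to 3.3 kg, loose on the worktop. Origin: centre of its footprint at worktop level; x to its back, y to its left. Its front (-x, dark display) looks roughly to the robot. Housing underside 24 mm up. Rubber feet 28 mm across at three corners; front right has only a short screw; 2 to 3 N on that corner rocks it
- screw_end (a point): lowest point of the short brass screw under the front right corner of the scale (88 mm to the front, 98 mm to the right of its centre; 22 mm behind the housing's front edge): a domed end of radius 10 mm. It hangs 5 to 9 mm above the worktop; how much varies. It is firm and does not yield when pressed
- wedge: orange plastic wedge lying flat in front of the scale, 90 mm long (its x), 42 mm wide, about 60 g, thin end roughly towards the screw. Its top slopes evenly from 2 mm thick at the thin end (+x) to 18 mm at the heel (-x), a flat upright face. Origin: centre of its underside. Friction about 0.6; it stays jammed by itself once tight
- wedge_heel (a point): middle of the heel face of the wedge, 45 mm behind its origin, 9 mm above the worktop
- wedge_tip (a point): middle of the thin end of the wedge, 45 mm ahead of its origin, 1 mm above the worktop
- candle_a: black candle jar, a solid upright cylinder 76 mm across and 90 mm tall, filled with cream wax; origin at the centre of its underside, z up. A bystander that stands in front of the scale, left of the wedge
- candle_b: black candle jar, a solid upright cylinder 76 mm across and 90 mm tall, filled with cream wax; origin at the centre of its underside, z up. A bystander
- candle_c: black candle jar, a solid upright cylinder 76 mm across and 90 mm tall, filled with cream wax; origin at the centre of its underside, z up. A bystander
- melt_a: wax melt in a clear clamshell, a block 114 x 82 mm and 24 mm tall (x along the length); origin at the centre of its underside. A bystander to the right of the scale
- melt_b: wax melt in a clear clamshell, a block 114 x 82 mm and 24 mm tall (x along the length); origin at the centre of its underside. A bystander
- pitcher: steel pouring pitcher, 100 mm across and 130 mm tall with a side handle (+y); origin at the centre of its underside. A bystander
- stirrer: spatula 240 mm long lying along its x; a bystander
Things that resemble listed ones, but are neither listed nor needed, are in the scene too. There is more than one size of the wedge; the one meant has the size given above.

How it is judged:
By the outcome, as a careful person would: the job done as asked, in the order asked, and still so for the second after the job is handed in, with the robot touching nothing.
It also fails if it takes over 42 s, if anything falls off the work surface, if the arm or the gripper's body presses on something with over 40 N, if the wrist force passes 120 N, or if a joint passes its speed limit or range.

### The arm

A 7-joint arm with a two-finger parallel gripper is mounted at the origin on the work surface. World frame = base frame: x ahead of the robot, y to its left, z up, the work surface at z = 0. Lengths are in m, angles in degrees, forces in N, time in s.
With the tool pointing down it reaches from about 0.35 to 0.9 m from the base axis. Payload 8.1 kg.
Tool frame: the origin (TCP) lies midway between the tips of the shut fingers; the grasp point (between the pads) lies 19 mm behind it (grip_depth is the distance from the TCP to the grasp point, in m); z points along the fingers, y is the line along which they close (so a half turn about z gives the same grasp; the last joint's range is limited). The gripper opens to 92 mm and grips with 3 to 60 N. Pads are 19 mm wide; open, the fingers measure 130 mm over their backs; the gripper's body (75 mm by 190 mm) begins 47 mm behind the grasp point.
Start: joints at [-78.644, 24.895, 1.432, 90.138, -0.665, 64.973, -4.303], TCP at [0.185, 0.597, 0.227] pointing down, gripper open.
Joint ranges: [-149.89, 149.89], [-25.12, 119.58], [-72.63, 75.52], [4.76, 147.25], [-75.54, 255.54], [6.69, 114.76], [-157.13, 157.13]. Speed limits (degrees/s): [127.2, 127.2, 172.46, 172.46, 180, 180, 180].

### API

Orientations are given as [roll, pitch, yaw] about the fixed x, y, z axes, in that order (R = Rz(yaw) Ry(pitch) Rx(roll)).
In Python, from plant import get_obs, capture, calibration, sign_off, grip_depth gives the robot as it stands. The module is installed in compiled form; this text tells all that it offers.
- The arm moves only by the shell command python3 -m pendant 'ROWS'. ROWS is JSON, a list of rows, each a list of 3 entries, a list of its own where there are three numbers: the closure, from -1 (fully open) to 1 (shut), so that 0 is half open, then the shift along the tool's x, y, z in cm, then the turn about the tool's z in degrees. In form: [[jaw, [dx, dy, dz], roll], ...]. A call has 1 to 12 rows; each row is the pose to reach, as a shift and turn from the pose commanded when the call began, along the tool's axes at that moment; what a row does not reach only later rows make up. A row lasts 1/12 s, in which the tool goes at most 41.7 mm and 7.16 degrees, less where a joint would pass 70% of its speed; a pose out of reach is approached as far as the arm can. A call with a gripper value outside its range is refused whole. The fingers move at their own pace and stop on an object; the grip force is fixed at half the most. Time passes only in rows, so rows that repeat a pose let the fingers close. It gives the time, the measured TCP pose, the force, the opening and the grip force at its end, in the units of the state.
- get_obs(): the state, without advancing time (a new reading comes with each control period).
- capture(name): name is "scene" or "top" or "wrist"; returns the picture (400x640x3 uint8, red, green, blue); there is no depth.
- calibration(name): a dict with "fx", "fy", "cx", "cy" (pixels), "cam_to_world" (4x4, takes a point from camera to world coordinates); the wrist camera has in their place "hand_eye" (4x4, takes a point from camera to tool coordinates, whose origin is the TCP and whose axes are the flange's). Camera axes: x right, y down, z forward; pixel columns grow to the right and rows downward; lengths in m; the calibration is good to about 2 mm. A picture is of the moment at which its call begins: read the wrist's pose just before it. calibration takes no time and is no camera call.
- sign_off(): hands the job in; it is judged then, once.
The state is a dict: "time_s": time; "joint_positions": joint angles; "joint_velocities": joint speeds; "tau": joint torques, N m; "ee_pos": TCP position; "orientation": TCP orientation; "force": force on the tool from outside, world axes, zero at the start; "wrist_torque": the same for the moment, N m; "finger_gap": finger opening in m; "grasp_force": force on a finger pad.
Only numpy, scipy, OpenCV 4.12 (cv2) and the standard library are available. Lean on these libraries where they do the work, as an engineer would, in place of code of your own. Each camera call takes 0.05 s, during which the arm holds its last target. There are 200 camera calls.

## Working session

There is one attempt and no reset: what is moved stays moved. The work goes in short steps, Python scripts to look and compute and a shell command to move; the robot and the scene stay as the last step left them, time stands still between calls to the robot, and variables do not carry over. Pictures are saved under pics/ and viewed, at most 10 in all, crops included, and the job is handed in when it is done.

```bash
mkdir -p pics
python3 - <<'E'
from plant import *
import cv2
o=get_obs();print({k:o[k] for k in('time_s','ee_pos','orientation','force','finger_gap')},grip_depth)
for n in("scene","top"):
    cv2.imwrite(f"pics/{n}0.png",capture(n)[:,:,::-1]);c=calibration(n);print(n,c)
print(calibration("wrist"))
E
```

```text
{'time_s': 0.0, 'ee_pos': array([0.18507291, 0.59641817, 0.22594974]), 'orientation': array([-1.79909529e+02,  8.56094339e-03,  1.62761813e+02]), 'force': array([0.35471962, 0.20089298, 0.56872606]), 'finger_gap': 0.09177588393033392} 0.0188
scene {'fx': 423.1178299983218, 'fy': 423.1178299983218, 'cx': 313.60636877586745, 'cy': 200.610153119271, 'cam_to_world': array([[ 0.79698414,  0.46408593, -0.3865754 ,  0.9896214 ],
       [ 0.60389357, -0.62428573,  0.49556018, -0.59349147],
       [-0.011351  , -0.628404  , -0.77780433,  0.99661777],
       [ 0.        ,  0.        ,  0.        ,  1.        ]])}
top {'fx': 380.77567974999005, 'fy': 380.77567974999005, 'cx': 325.066515052571, 'cy': 198.39013260517874, 'cam_to_world': array([[ 1.48547770e-02, -9.77816867e-01,  2.08934227e-01,
         2.70645983e-01],
       [-9.99889628e-01, -1.44723974e-02,  3.35887145e-03,
         2.39241270e-03],
       [-2.60581999e-04, -2.08961061e-01, -9.77923927e-01,
         1.30337808e+00],
       [ 0.00000000e+00,  0.00000000e+00,  0.00000000e+00,
         1.00000000e+00]])}
{'fx': 310.9346640040275, 'fy': 310.9346640040275, 'cx': 321.13546795756423, 'cy': 202.60691138856097, 'hand_eye': array([[ 1.25638319e-03, -9.61410651e-01, -2.75114489e-01,
         7.46666851e-02],
       [ 9.99999065e-01,  1.35626861e-03, -1.72833779e-04,
         5.65274891e-04],
       [ 5.39293383e-04, -2.75114015e-01,  9.61411456e-01,
        -1.58424829e-01],
       [ 0.00000000e+00,  0.00000000e+00,  0.00000000e+00,
         1.00000000e+00]])}
```

View pics/top0.png

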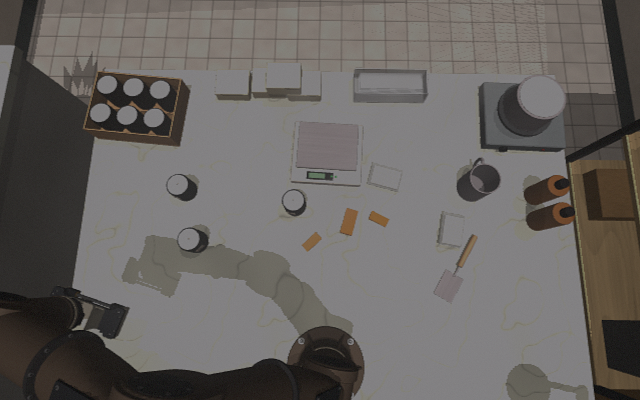

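View pics/scene0.png

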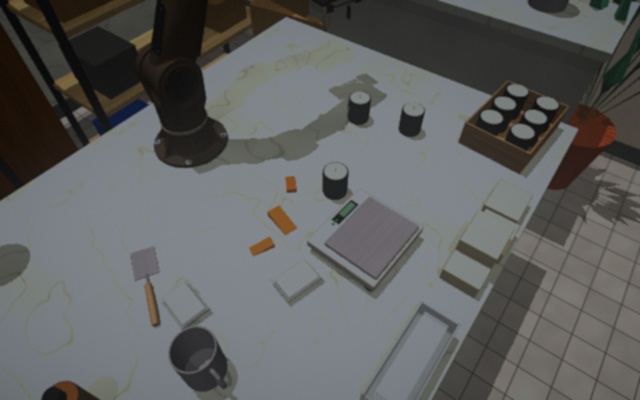

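The top view shows three orange candidates: (312,242), (349,222) and (379,219). The middle one is the largest and lies in front of the scale's right front corner at (360,185), with candle_a at (293,202). I'll check this in an enlarged crop.

```bash
cat > h.py <<'E'
import numpy as np
from plant import *
def ray(n,u,v,z,T=None):
    c=calibration(n);M=c["cam_to_world"] if T is None else T@c["hand_eye"]
    d=M[:3,:3]@[(u-c["cx"])/c["fx"],(v-c["cy"])/c["fy"],1];p=M[:3,3]
    return (p+d*(z-p[2])/d[2]).round(4)
E
python3 - <<'E'
import cv2
a=cv2.imread("pics/top0.png")[112:262,275:415];b=cv2.imread("pics/scene0.png")[160:300,230:440]
a=cv2.resize(a,None,fx=4,fy=4,interpolation=3);cv2.imwrite("pics/top0c.png",cv2.convertScaleAbs(a,alpha=1.5))
E
```

```text
(no output)
```

View pics/top0c.png

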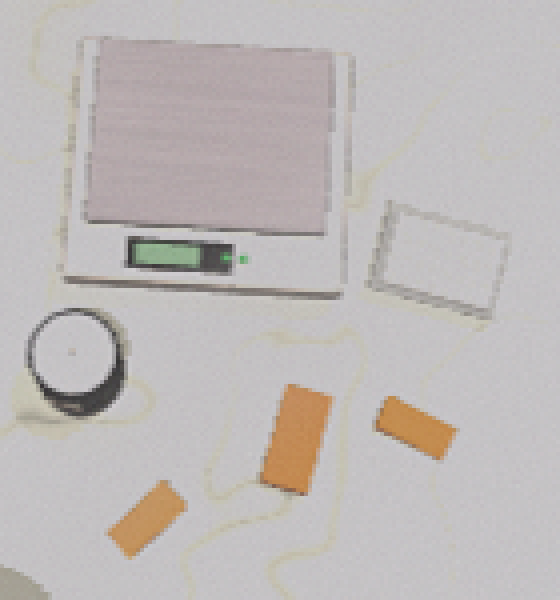

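The crop confirms the choice: the middle wedge (crop ~(297,440)) is the 90 mm one and the other two are smaller. Scale front edge runs (64,281)–(341,296).

Run:
```python
from h import *
f=lambda u,v,z:ray("top",275+u/4-.375,112+v/4-.375,z)
tl,tr,hl,hr=f(291,385,.002),f(331,396,.002),f(262,483,.018),f(306,493,.018)
t=(tl+tr)/2;h=(hl+hr)/2
print(tl,tr,hl,hr);print("tip",t,"heel",h,np.linalg.norm((t-h)[:2]),np.degrees(np.arctan2(*(t-h)[[1,0]])))
# scale top corners housing top? & bottom front
A=[f(64,283,.024),f(341,298,.024)];print(A,np.linalg.norm(A[0]-A[1]))
y=(A[0]-A[1])/np.linalg.norm(A[0]-A[1]);x=np.array([y[1],-y[0],0])
s=A[1]+y*.022+x*.022;print("screw",s,"yaw",np.degrees(np.arctan2(x[1],x[0])))
d=(s-h)[:2];print("heel->screw dir",np.degrees(np.arctan2(d[1],d[0])))
print("candle",f(75,353,.09))
```

```text
[ 0.5161 -0.0712  0.002 ] [ 0.5069 -0.1059  0.002 ] [ 0.4283 -0.0459  0.018 ] [ 0.4204 -0.0832  0.018 ]
tip [ 0.5115  -0.08855  0.002  ] heel [ 0.42435 -0.06455  0.018  ] 0.09039426143290297 -15.396877728559819
[array([0.599, 0.127, 0.024]), array([ 0.5892, -0.113 ,  0.024 ])] 0.2402
screw [ 0.61207927 -0.0919159   0.024     ] yaw -2.3382786558148454
heel->screw dir -8.293773511315287
candle [0.5234 0.1097 0.09  ]
```

The 90 mm length and 240 mm front width check out. Plan: shut fingers flat on the heel, push on a gentle left arc (yaw −15° to about −5°) so the tip goes under the screw. First I move behind the heel.

```bash
python3 -m pendant '[[1,[-27,-39,0],0],[1,[-27,-39,0],0],[1,[-27,-39,0],0],[1,[-27,-39,0],0],[1,[-27,-39,0],0],[1,[-27,-39,0],0],[1,[-27,-39,0],0],[1,[-27,-39,0],0],[1,[-27,-39,0],0],[1,[-27,-39,0],0],[1,[-27,-39,0],0],[1,[-27,-39,0],0]]'
python3 -m pendant '[[1,[-11.5,-17.2,5],-1.8],[1,[-11.5,-17.2,10.6],-1.8],[1,[-11.5,-17.2,10.6],-1.8],[1,[-11.5,-17.2,10.6],-1.8],[1,[-11.5,-17.2,10.6],-1.8],[1,[-11.5,-17.2,10.6],-1.8],[1,[-11.5,-17.2,10.6],-1.8],[1,[-11.5,-17.2,10.6],-1.8],[1,[-11.5,-17.2,10.6],-1.8]]'
python3 - <<'E'
from h import *
import cv2
o=get_obs();print(o['time_s'],o['ee_pos'],o['orientation'],o['force'],o['finger_gap'])
np.save("w1.npy",np.r_[o['ee_pos'],o['orientation']])
cv2.imwrite("pics/w1.png",cv2.convertScaleAbs(capture("wrist")[:,:,::-1],alpha=1.4))
E
```

```text
time_s: 1.1
ee_pos: [0.3279, 0.1393, 0.2266]
orientation: [-180.0, -0.0, 162.5]
force: [-0.9, -0.0, 0.8]
finger_gap: 0.0168
grasp_force: 0.0
time_s: 1.85
ee_pos: [0.3861, -0.0534, 0.1208]
orientation: [-180.0, -0.0, 164.6]
force: [0.6, 0.3, -0.4]
finger_gap: 0.0002
grasp_force: 0.0
1.85 [ 0.38609169 -0.05344962  0.12075858] [-1.79999191e+02 -3.94544649e-02  1.64554977e+02] [ 0.58257151  0.30630171 -0.3727393 ] 0.0002219578081896116
```

View pics/w1.png

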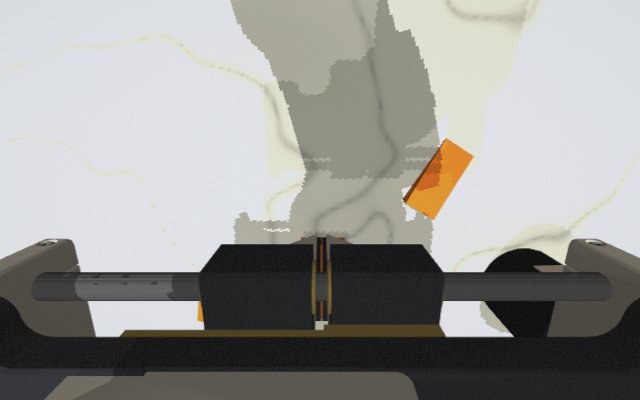

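The wrist view looks back toward the robot from this side: the decoy is at (438,180), clear of the tool, and the target's corner shows beyond the finger at (200,312). The target is hidden, but the top estimate is good enough. Descend behind the heel and approach.

```bash
python3 -m pendant '[[1,[0,0,4],0],[1,[0,0,8],0],[1,[0,0,10.5],0],[1,[0,0,11.5],0],[1,[0,0,11.5],0],[1,[0,0,11.5],0],[1,[-1,0,11.5],0],[1,[-2,0,11.5],0],[1,[-2.5,0,11.5],0],[1,[-2.8,0,11.5],0],[1,[-2.8,0,11.5],0]]'
cat > plan.py <<'E'
from h import *
import sys
o=get_obs();p=o['ee_pos'];yaw=o['orientation'][2]
S=np.array([.6121,-.0919]);u=lambda a:np.array([np.cos(np.radians(a)),np.sin(np.radians(a))])
a0=yaw-180
face=p[:2]+.0095*u(a0)
L=float(sys.argv[1]) if len(sys.argv)>1 else .062   # heel to screw at the end
# end heading so that circular arc from face/a0 ends on axis through screw
from scipy.optimize import brentq
def g(a):
    e=S-L*u(a)-face; return 2*np.degrees(np.arctan2(e[1],e[0]))-a0-a
a1=brentq(g,-25,15);E=S-L*u(a1);c=np.linalg.norm(E-face);t=np.radians(a1-a0);arc=c*(t/2)/np.sin(t/2)
print("t",o['time_s'],"pos",p.round(4),"yaw",a0,"end yaw",a1,"arc",arc,"F",o['force'].round(1))
for s in np.arange(.005,arc+.005,.005)[:14]:
    ah=a0+(a1-a0)*s/arc; d=2*arc/np.radians(a1-a0)
    ch=a0+(ah-a0)/2; r=arc/np.radians(a1-a0); l=2*r*np.sin(np.radians(ah-a0)/2)
    w=face+l*u(ch)-.0095*u(ah)-p[:2]
    X=u(yaw);Y=np.array([X[1],-X[0]])
    print(round(s,3),"dx %.2f dy %.2f roll %.1f"%(100*w@X,100*w@Y,-(ah-a0)))
E
python3 plan.py
```

```text
time_s: 2.82
ee_pos: [0.4149, -0.0615, 0.0062]
orientation: [180.0, 0.1, 164.6]
force: [0.4, -0.1, -0.1]
finger_gap: 0.0005
grasp_force: 0.0
t 2.8167 pos [ 0.4149 -0.0615  0.0062] yaw -15.43126390282157 end yaw -4.853675675736339 arc 0.128451041298983 F [ 0.4 -0.1 -0.1]
0.005 dx -0.50 dy -0.01 roll -0.4
0.01 dx -1.00 dy -0.01 roll -0.8
0.015 dx -1.50 dy -0.00 roll -1.2
0.02 dx -2.00 dy 0.00 roll -1.6
0.025 dx -2.50 dy 0.01 roll -2.1
0.03 dx -3.00 dy 0.02 roll -2.5
0.035 dx -3.50 dy 0.04 roll -2.9
0.04 dx -4.00 dy 0.06 roll -3.3
0.045 dx -4.50 dy 0.08 roll -3.7
0.05 dx -5.00 dy 0.11 roll -4.1
0.055 dx -5.50 dy 0.14 roll -4.5
0.06 dx -6.00 dy 0.18 roll -4.9
0.065 dx -6.49 dy 0.21 roll -5.4
0.07 dx -6.99 dy 0.26 roll -5.8
```

```bash
python3 -m pendant '[[1,[-0.5,0,0],0],[1,[-1,0,0],-0.6],[1,[-1.5,0,0],-1.2],[1,[-2,0,0],-1.6],[1,[-2.5,0,0],-2.1],[1,[-3,0.02,0],-2.5],[1,[-3.5,0.04,0],-2.9],[1,[-4,0.06,0],-3.3],[1,[-4.5,0.08,0],-3.7],[1,[-5,0.11,0],-4.1],[1,[-5.5,0.14,0],-4.5],[1,[-5.5,0.14,0],-4.5]]'
python3 plan.py
python3 - <<'E'
from h import *
import cv2
a=capture("top")[112:262,275:415,::-1];b=capture("scene")[150:290,230:370,::-1]
f=lambda i:cv2.convertScaleAbs(cv2.resize(i,(400,int(400*i.shape[0]/i.shape[1])),interpolation=3),alpha=1.5)
a,b=f(a),f(b);b=cv2.copyMakeBorder(b,0,a.shape[0]-b.shape[0],0,0,0)
cv2.imwrite("pics/m1.png",np.hstack([a,b]))
E
```

```text
time_s: 3.82
ee_pos: [0.4681, -0.0749, 0.0058]
orientation: [-180.0, 0.1, 169.1]
force: [0.2, -0.0, 0.1]
finger_gap: 0.0006
grasp_force: 0.0
t 3.8167 pos [ 0.4681 -0.0749  0.0058] yaw -10.901506551104035 end yaw -4.770052660611261 arc 0.07355920735297033 F [ 0.2 -0.   0.1]
0.005 dx -0.50 dy -0.01 roll -0.4
0.01 dx -1.00 dy -0.01 roll -0.8
0.015 dx -1.50 dy -0.00 roll -1.3
0.02 dx -2.00 dy 0.00 roll -1.7
0.025 dx -2.50 dy 0.01 roll -2.1
0.03 dx -3.00 dy 0.02 roll -2.5
0.035 dx -3.50 dy 0.04 roll -2.9
0.04 dx -4.00 dy 0.06 roll -3.3
0.045 dx -4.50 dy 0.09 roll -3.8
0.05 dx -5.00 dy 0.11 roll -4.2
0.055 dx -5.50 dy 0.14 roll -4.6
0.06 dx -6.00 dy 0.18 roll -5.0
0.065 dx -6.49 dy 0.22 roll -5.4
0.07 dx -6.99 dy 0.26 roll -5.8
```

View pics/m1.png

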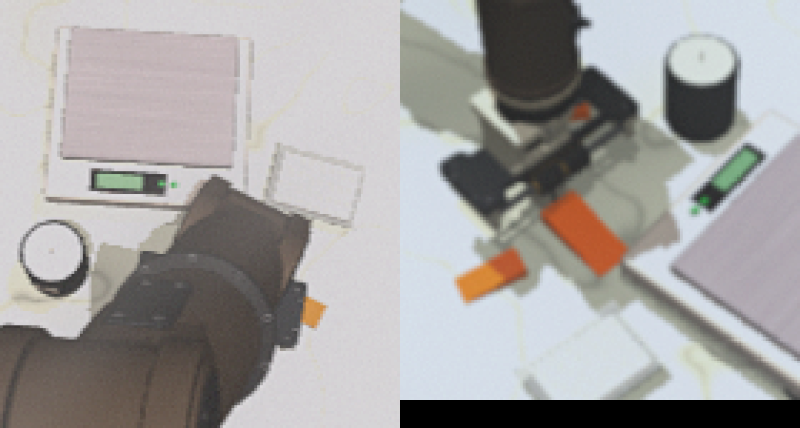

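The scene view (right half) shows the wedge being followed by the fingers, tip corners at crop (600,276) and (627,248), heel top corners at (542,212) and (585,193). The top view is blocked by the arm.

Run:
```python
from h import *
k=140/400
f=lambda u,v,z:ray("scene",230+(u-400)*k-.3,150+v*k-.3,z)
r,l,hr,hl=f(600,277,.001),f(627,249,.001),f(542,212,.018),f(585,193,.018)
print(r,l,hr,hl);t=(r+l)/2;h=(hr+hl)/2;d=t-h;print(t,h,np.linalg.norm(d[:2]),np.degrees(np.arctan2(d[1],d[0])))
o=get_obs();print("expected tip",o['ee_pos'][:2]+.0995*np.array([np.cos(np.radians(-10.9)),np.sin(np.radians(-10.9))]))
print("scale front right top corner",f(625,262,.06))
```

```text
[ 0.5632 -0.1135  0.001 ] [ 0.5643 -0.0718  0.001 ] [ 0.4765 -0.0962  0.018 ] [ 0.4962 -0.0521  0.018 ]
[ 0.56375 -0.09265  0.001  ] [ 0.48635 -0.07415  0.018  ] 0.07958021110803869 -13.442526071713901
expected tip [ 0.56459589 -0.09351727]
scale front right top corner [ 0.5968 -0.1152  0.06  ]
```

Tip is where expected to 1 mm. I continue the arc to before the earliest contact.

```bash
python3 -m pendant '[[1,[-0.5,0,0],-0.4],[1,[-1,0,0],-0.8],[1,[-1.5,0,0],-1.3],[1,[-2,0,0],-1.7],[1,[-2.5,0.01,0],-2.1],[1,[-3,0.02,0],-2.5],[1,[-3.5,0.04,0],-2.9],[1,[-4,0.06,0],-3.3],[1,[-4.5,0.09,0],-3.8],[1,[-5,0.11,0],-4.2],[1,[-5.4,0.14,0],-4.5],[1,[-5.4,0.14,0],-4.5]]'
python3 plan.py
```

```text
time_s: 4.92
ee_pos: [0.5212, -0.0837, 0.0058]
orientation: [-180.0, 0.1, 173.6]
force: [-0.2, 0.0, -0.7]
finger_gap: 0.0003
grasp_force: 0.0
t 4.9167 pos [ 0.5212 -0.0837  0.0058] yaw -6.403726333841547 end yaw -4.833208878104493 arc 0.01977000217855032 F [-0.2  0.  -0.7]
0.005 dx -0.50 dy -0.00 roll -0.4
0.01 dx -1.00 dy -0.01 roll -0.8
0.015 dx -1.50 dy -0.00 roll -1.2
0.02 dx -2.00 dy 0.00 roll -1.6
```

```bash
python3 -m pendant '[[1,[-0.2,0,0],-0.2],[1,[-0.4,0,0],-0.3],[1,[-0.6,0,0],-0.5],[1,[-0.6,0,0],-0.5]]'; python3 -m pendant '[[1,[-0.1,0,0],-0.1],[1,[-0.2,0,0],-0.2],[1,[-0.2,0,0],-0.2]]';python3 -m pendant '[[1,[-0.1,0,0],-0.1],[1,[-0.2,0,0],-0.2],[1,[-0.2,0,0],-0.2]]'
```

```text
time_s: 5.25
ee_pos: [0.5259, -0.0842, 0.0057]
orientation: [180.0, -0.0, 174.1]
force: [-1.0, 0.8, -0.6]
finger_gap: 0.0006
grasp_force: 0.3
time_s: 5.5
ee_pos: [0.5264, -0.0843, 0.0054]
orientation: [180.0, -0.2, 174.3]
force: [-5.1, 0.5, 3.9]
finger_gap: 0.0006
grasp_force: 2.7
time_s: 5.75
ee_pos: [0.5268, -0.0844, 0.0052]
orientation: [180.0, -0.3, 174.4]
force: [-10.5, 0.7, 6.7]
finger_gap: 0.0004
grasp_force: 4.7
```

Firm contact: resistance rose to 10 N over 0.4 mm of travel. I check the scale hasn't shifted and the wedge touches nothing else.

Run:
```python
from h import *
import cv2
s=capture("scene")[:,:,::-1].copy();cv2.imwrite("pics/s2.png",s)
a=cv2.imread("pics/scene0.png")
# scale shift: region of pan/back
g=lambda i:np.float32(cv2.cvtColor(i,6))
for nm,(x0,y0,x1,y1) in dict(scale=(335,195,425,290),melt=(272,262,322,302),fix=(440,80,560,160)).items():
    print(nm,cv2.phaseCorrelate(g(a[y0:y1,x0:x1]),g(s[y0:y1,x0:x1]),cv2.createHanningWindow((x1-x0,y1-y0),cv2.CV_32F)))
c=cv2.resize(s[170:290,240:400],None,fx=5,fy=5,interpolation=3)
cv2.imwrite("pics/m2.png",cv2.convertScaleAbs(c,alpha=1.8))
f=lambda u,v,z:ray("top",275+u/4-.375,112+v/4-.375,z)
print("melt corner",f(370,288,.0),f(385,203,.024),f(492,318,0))
```

```text
scale ((-0.04947553301703067, -0.024633925519850663), 1.001040792244452)
melt ((0.03669060330947005, -0.047617710387051204), 0.9940916557312012)
fix ((0.004194409701135271, -0.02070268967484168), 0.8227701318264008)
melt corner [ 0.6046 -0.1408  0.    ] [ 0.6755 -0.1519  0.024 ] [ 0.579  -0.2477  0.    ]
```

View pics/m2.png

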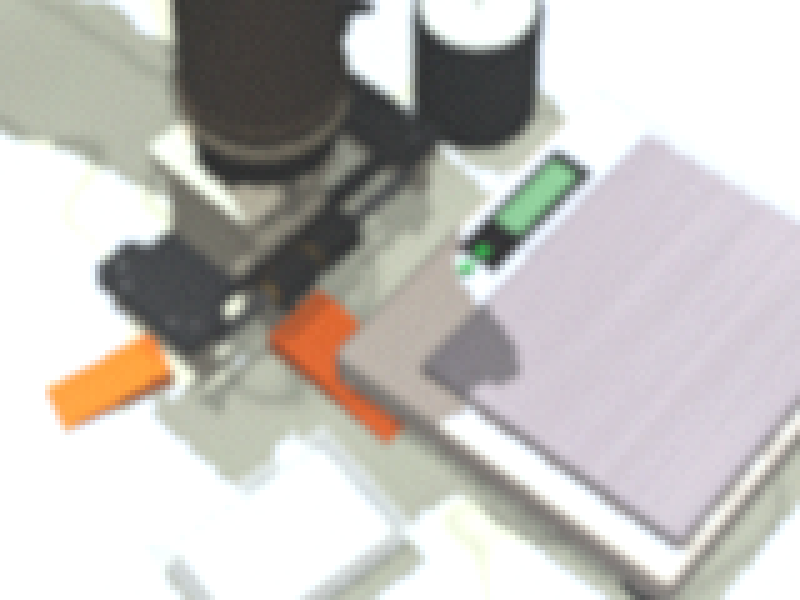

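The scene shows the wedge under the front right corner, tip right corner at crop (393,440). Scale and melt are unmoved (<0.05 px). I add a small extra nudge for a tight seat, then back straight off.

```bash
python3 -m pendant '[[1,[-0.05,0,-0.03],0],[1,[-0.1,0,-0.05],0],[1,[-0.1,0,-0.05],0],[1,[-0.1,0,-0.05],0]]'; python3 -m pendant '[[1,[0.1,0,0],0],[1,[0.2,0,0],0],[1,[0.3,0,0],0],[1,[0.5,0,0],0],[1,[0.8,0,0],0],[1,[0.8,0,0],0]]'
python3 - <<'E'
from h import *
import cv2
s=capture("scene")[:,:,::-1].copy();b=cv2.imread("pics/s2.png");a=cv2.imread("pics/scene0.png")
g=lambda i:np.float32(cv2.cvtColor(i,6))
for q,nm,(x0,y0,x1,y1) in((a,"scale",(335,195,425,290)),(b,"tip/edge",(300,235,340,275))):
    print(nm,cv2.phaseCorrelate(g(q[y0:y1,x0:x1]),g(s[y0:y1,x0:x1]),cv2.createHanningWindow((x1-x0,y1-y0),cv2.CV_32F)))
print(ray("scene",240+393/5-.4,170+440/5-.4,0))
E
```

```text
time_s: 6.13
ee_pos: [0.5273, -0.0845, 0.0053]
orientation: [180.0, -0.4, 174.4]
force: [-8.6, 0.9, 1.6]
finger_gap: 0.0005
grasp_force: 4.5
time_s: 6.63
ee_pos: [0.5233, -0.0839, 0.0065]
orientation: [180.0, 0.1, 174.5]
force: [0.6, -0.4, 0.7]
finger_gap: 0.0002
grasp_force: 0.0
scale ((0.04392675143777325, 0.04245424548665255), 1.015187394177472)
tip/edge ((-0.3247932971129224, -0.5769773099602133), 0.8796366730332374)
[ 0.6252 -0.1105  0.    ]
```

```bash
python3 -m pendant '[[1,[-0.2,0,0],0],[1,[-0.4,0,0],0],[1,[-0.4,0,0],0]]';for i in 1; do python3 -m pendant '[[1,[-0.1,0,0],0],[1,[-0.1,0,0],0]]'; python3 -m pendant '[[1,[-0.1,0,0],0],[1,[-0.1,0,0],0]]'; python3 -m pendant '[[1,[-0.1,0,0],0],[1,[-0.1,0,0],0]]'; done
```

```text
time_s: 6.93
ee_pos: [0.5273, -0.0843, 0.0062]
orientation: [180.0, -0.0, 174.5]
force: [-0.9, 0.1, 1.7]
finger_gap: 0.0003
grasp_force: 0.7
time_s: 7.1
ee_pos: [0.5273, -0.0843, 0.006]
orientation: [180.0, -0.1, 174.5]
force: [-3.9, 0.4, 2.3]
finger_gap: 0.0004
grasp_force: 1.9
time_s: 7.27
ee_pos: [0.5273, -0.0843, 0.0059]
orientation: [180.0, -0.2, 174.5]
force: [-7.4, 1.0, 4.7]
finger_gap: 0.0006
grasp_force: 3.3
time_s: 7.43
ee_pos: [0.5273, -0.0843, 0.0057]
orientation: [180.0, -0.3, 174.4]
force: [-10.0, 1.5, 5.9]
finger_gap: 0.0005
grasp_force: 4.6
```

The wedge stayed jammed exactly in place and holds 10 N without moving. Now retreat clear.

```bash
python3 -m pendant '[[1,[0.2,0,0],0],[1,[0.4,0,0],0],[1,[0.8,0,0],0],[1,[1.5,0,0],0],[1,[3,0,0],0],[1,[5,0,0],0],[1,[5,0,-3],0],[1,[5,0,-7],0],[1,[7,0,-11],0],[1,[10,0,-15],0],[1,[13,0,-18],0],[1,[13,0,-18],0]]'
python3 -m pendant '[[1,[0,4,0],0],[1,[0,8,0],0],[1,[0,12,0],0],[1,[0,16,0],0],[1,[0,20,0],0],[1,[0,24,0],0],[1,[0,28,0],0],[1,[0,28,0],0]]'
python3 - <<'E'
from h import *
import cv2
s=capture("scene")[:,:,::-1].copy();a=cv2.imread("pics/scene0.png")
g=lambda i:np.float32(cv2.cvtColor(i,6))
x0,y0,x1,y1=335,195,425,290
print(cv2.phaseCorrelate(g(a[y0:y1,x0:x1]),g(s[y0:y1,x0:x1]),cv2.createHanningWindow((x1-x0,y1-y0),cv2.CV_32F)))
t=capture("top")[112:262,275:415,::-1]
c=cv2.resize(s[170:290,240:380],(400,343),interpolation=3);t=cv2.resize(t,(400,429),interpolation=3)
c=cv2.copyMakeBorder(c,0,86,0,0,0);cv2.imwrite("pics/end.png",cv2.convertScaleAbs(np.hstack([t,c]),alpha=1.4))
E
```

```text
time_s: 8.43
ee_pos: [0.3982, -0.0725, 0.1891]
orientation: [179.9, 0.2, 174.4]
force: [0.6, -0.3, -0.5]
finger_gap: 0.0005
grasp_force: 0.0
time_s: 9.1
ee_pos: [0.4273, 0.2151, 0.1863]
orientation: [179.8, 0.1, 175.0]
force: [0.5, 1.0, 0.2]
finger_gap: 0.0003
grasp_force: 0.0
((0.05163634513122162, 0.010711686875986004), 1.0480647948053148)
```

View pics/end.png

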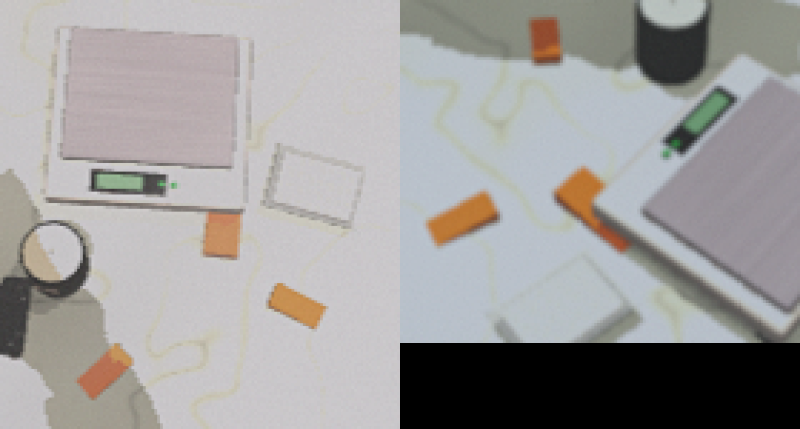

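The wedge sits straight under the front right corner (top view heel at (221,257)), with the scale and bystanders where they were.

```bash
python3 -c "from plant import *;print(sign_off())"
```

```text
the job is handed in; nothing more can be done
None
```

The wedge is pushed thin end first under the scale's short front right foot and jammed there: it held a 10 N push without moving, the camera shows no measurable shift of the scale, I saw nothing else move, and the job is handed in after about 9 s; I did not press the scale itself to test for rocking.

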